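Fold down the note clips and shut the cash drawer

TASK

The stall's cash drawer has been left out after a sale. With the fingertips, tip down every banknote clip that is standing up so that all three lie flat on the notes, then push the drawer by its front until it is fully home, without slamming it. Grasp or lift nothing, do not force the clips, and leave the things standing around the till where they are.

Things in the scene. Friction and masses are not known exactly. Their poses are not given: they have to be found in the camera images.
- till: the cash drawer unit: light grey sheet-steel housing 350 wide (y) x 360 deep (x) x 90 high, fixed on the table, with a low wooden change dish (18 high) on its top; origin on the table at the middle of the housing's front face; +x runs from the front into the housing, +y to the left seen by the robot, z up. The drawer comes out towards its -x
- drawer (a joint): (m) how far the drawer is out; 0 = fully home, its front against the housing; starts 0.20 to 0.24 out (limit 0.27). It slides along the till's x with about 3 N of friction, has no spring or catch and stays where it is left
- drawer_front (a point): middle of the outer face of the drawer's plain steel front (346 wide, 14 thick, from 6 to 86 above the table, no handle; a small lock near its right end stands out 3), 46 above the table; moves with the drawer; 14 in front of the housing when home. Behind it the black tray: three note compartments and, on the right, a row of coin cups; walls at most 64 above the table
- clip_left (a joint): (rad) angle of the left banknote clip: 0 = lying flat on the notes, pointing to the drawer's front; 1.57 = upright; 1.83 = its stop, leaning 15 degrees back. No spring: back past upright it rests at the stop (or balances near upright), tipped forward past upright it drops flat by its own weight; 0.3 N moves it. Always starts up
- clip_middle (a joint): (rad) angle of the middle banknote clip: 0 = lying flat on the notes, pointing to the drawer's front; 1.57 = upright; 1.83 = its stop, leaning 15 degrees back. No spring: back past upright it rests at the stop (or balances near upright), tipped forward past upright it drops flat by its own weight; 0.3 N moves it. May start up or down
- clip_right (a joint): (rad) angle of the right banknote clip: 0 = lying flat on the notes, pointing to the drawer's front; 1.57 = upright; 1.83 = its stop, leaning 15 degrees back. No spring: back past upright it rests at the stop (or balances near upright), tipped forward past upright it drops flat by its own weight; 0.3 N moves it. Always starts up
- clip_left_tip (a point): centre of the free end of the left clip, 94 from its hinge; moves with the clip. The clip is a steel arm 22 wide and 3 thick, 100 long, ending in a black roller 12 thick and 28 wide; at its stop the end reaches 131 above the table
- clip_left_hinge (a point): middle of the left clip's hinge line (parallel to the drawer's front), 164 behind the front's outer face, 117 left of the drawer's middle, 34 above the table; moves with the drawer
- clip_middle_tip (a point): centre of the free end of the middle clip, 94 from its hinge; moves with the clip. The clip is a steel arm 22 wide and 3 thick, 100 long, ending in a black roller 12 thick and 28 wide; at its stop the end reaches 131 above the table
- clip_middle_hinge (a point): middle of the middle clip's hinge line (parallel to the drawer's front), 164 behind the front's outer face, 33 left of the drawer's middle, 34 above the table; moves with the drawer
- clip_right_tip (a point): centre of the free end of the right clip, 94 from its hinge; moves with the clip. The clip is a steel arm 22 wide and 3 thick, 100 long, ending in a black roller 12 thick and 28 wide; at its stop the end reaches 131 above the table
- clip_right_hinge (a point): middle of the right clip's hinge line (parallel to the drawer's front), 164 behind the front's outer face, 51 right of the drawer's middle, 34 above the table; moves with the drawer
- bowl: white enamelled bowl, 124 across, 58 high, loose on the table to the left of the drawer; origin under its centre; leave alone
- tape_dispenser: heavy charcoal tape dispenser 165 x 66 x 119 high, loose on the table to the left of the till; origin under its centre; leave alone
- cake_mould: dark fluted cake mould, 92 across, 55 high, loose on the table to the right of the drawer; origin under its centre; leave alone

How it is judged:
By the outcome, as a careful person would: the job done as asked, in the order asked, and still so for the second after the job is handed in, with the robot touching nothing.
It also fails if it takes over 64 s, if anything falls off the work surface, if the arm or the gripper's body presses on something with over 40 N, if the wrist force passes 120 N, or if a joint passes its speed limit or range.

ROBOT

A 6-joint arm with a two-finger parallel gripper is mounted at the origin on the work surface. World frame = base frame: x ahead of the robot, y to its left, z up, the work surface at z = 0. Lengths are in m, angles in degrees, forces in N, time in s.
With the tool pointing down it reaches from about 0.2 to 0.875 m from the base axis. Payload 3.4 kg.
Tool frame: the origin (TCP) lies at the very end of the fingers, on their centre line; the grasp point (between the pads) lies env.grip_depth behind it (env.grip_depth is the distance from the TCP to the grasp point, in m); y points along the fingers, z is the direction in which the jaws open and shut, and the axes are right-handed (so a half turn about y gives the same grasp; the last joint's range is limited). The gripper opens to 94 mm and grips with 3 to 60 N. Pads are 16 mm wide; open, the fingers measure 119 mm over their backs; the gripper's body (75 mm by 177 mm) begins 78 mm behind the grasp point.
Start: joints at [64.515, 15.808, 86.224, -0, 77.962, -6.933], TCP at [0.183, 0.545, 0.205] pointing down, gripper open.
Joint ranges: [-165.64, 165.64], [-43.16, 119.46], [12.63, 154.43], [-67.54, 247.53], [6.08, 155.33], [-154.97, 154.97]. Speed limits (degrees/s): [147.25, 147.25, 180, 180, 180, 180].

INTERFACE

Orientations are given as a 3x3 rotation matrix whose columns are the frame's x, y, z axes.
In Python, from workcell import env gives the robot as it stands. The module is installed in compiled form; this text tells all that it offers.
- The arm moves only by the shell command python3 -m creep 'ROWS' [FORCE]. ROWS is a JSON object of lists of equal length, an entry for each row: "offset": the shift along the tool's x, y, z as a fraction of full scale, a list of three; "spin": the turn about the tool's y as a fraction of full scale; "gripper": the opening, from -1 (shut) to 1 (fully open). In form: {"offset": [[tx, ty, tz], ...], "spin": [spin, ...], "gripper": [gripper, ...]}. A call has exactly 10 rows; each row is the pose to reach, as a shift and turn from the pose measured when the call began, along the tool's axes at that moment, turning the shorter way round; what a row does not reach only later rows make up. Full scale, the value 1, is 0.5 m for a shift and 180 degrees for a turn. A row lasts 1/12 s, in which the tool goes at most 41.7 mm and 7.16 degrees, less where a joint would pass 70% of its speed; a pose out of reach is approached as far as the arm can. A call with a number of a shift or a turn outside -1 to 1 is refused whole. A call with a gripper value outside its range is refused whole. The fingers move at their own pace and stop on an object; FORCE is the grip in N (left out, the last holds). Time passes only in rows, so rows that repeat a pose let the fingers close, or fill a call up. It gives the time, the measured TCP pose, the force and the opening at its end, in the units of the state.
- env.observe(): the state, without advancing time (a new reading comes with each control period).
- env.snapshot(name): name is "scene" or "top" or "wrist"; returns the picture (400x640x3 uint8, red, green, blue); there is no depth.
- env.camera_params(name): a dict with "intrinsics" (3x3 intrinsics, pixels), "camera_from_world" (4x4, takes a point from world to camera coordinates). Camera axes: x right, y up, looking along -z (the intrinsics and any distortion apply to the point x, -y, -z); pixel columns grow to the right and rows downward; lengths in m; the calibration is good to about 2 mm. The wrist camera is an equidistant fisheye: a pixel r from the principal point sees the ray r / f radians off the axis. A picture is of the moment at which its call begins: read the wrist's pose just before it. camera_params takes no time and is no camera call; for the wrist camera it gives the pose at the moment of the call.
- env.job_done(): hands the job in, once; it reports no verdict.
The state is a dict: "t": time; "joints": joint angles; "qd": joint speeds; "tau": joint torques, N m; "tcp_pos": TCP position; "tool_rot": TCP orientation; "force": force on the tool from outside, world axes, zero at the start; "wrist_torque": the same for the moment, N m; "opening": finger opening in m.
Only numpy, scipy, OpenCV 4.12 (cv2) and the standard library are available. Lean on these libraries where they do the work, as an engineer would, in place of code of your own. Each camera call takes 0.05 s, during which the arm holds its last target. There are 200 camera calls.

## Working session

There is one attempt and no reset: what is moved stays moved. The work goes in short steps, Python scripts to look and compute and a shell command to move; the robot and the scene stay as the last step left them, time stands still between calls to the robot, and variables do not carry over. Pictures are saved under pics/ and viewed, about 8 in all and at most 12, crops included, and the job is handed in when it is done.

```bash
mkdir -p pics; python3 - <<'E'
from workcell import env
import cv2,numpy as np
s=env.observe();print(s['t'],s['tcp_pos'],np.round(s['tool_rot'],3).tolist(),s['opening'],env.grip_depth)
for n in('scene','top'):
    cv2.imwrite(f'pics/{n}0.png',env.snapshot(n)[:,:,::-1]);p=env.camera_params(n);print(n,np.round(p['intrinsics'],2).tolist(),np.round(p['camera_from_world'],3).tolist())
E
```

```text
0.0 [0.18273945 0.54463294 0.20462383] [[0.948, -0.001, 0.318], [-0.318, -0.002, 0.948], [-0.0, -1.0, -0.002]] 0.09396881424545753 0.0188
scene [[421.64, 0.0, 316.64], [0.0, 421.64, 199.67], [0.0, 0.0, 1.0]] [[0.04, 0.999, -0.011, -0.07], [-0.604, 0.033, 0.796, 0.314], [0.796, -0.025, 0.605, -1.686], [0.0, 0.0, 0.0, 1.0]]
top [[382.45, 0.0, 318.83], [0.0, 382.45, 203.3], [0.0, 0.0, 1.0]] [[0.006, -1.0, -0.003, 0.048], [0.98, 0.005, 0.199, -0.6], [-0.199, -0.004, 0.98, -0.921], [0.0, 0.0, 0.0, 1.0]]
```

View pics/scene0.png

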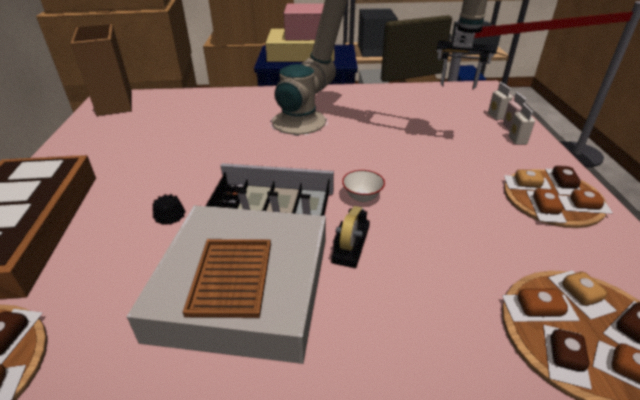

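View pics/top0.png

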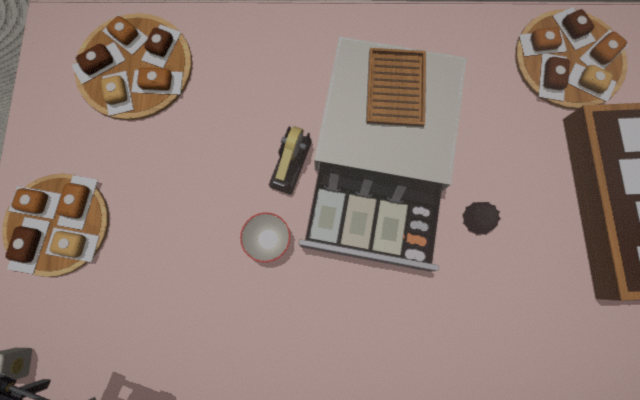

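The scene view shows the drawer out towards the robot. In the top view its front runs from about (302,244) to (438,266), with what look like three raised clips at (333,183), (365,187) and (398,192). I'll zoom in to measure.

```bash
python3 - <<'E'
import cv2,numpy as np
a=cv2.imread('pics/top0.png')[160:275,295:450];a=cv2.resize(a,None,fx=5,fy=5,interpolation=cv2.INTER_CUBIC)
cv2.imwrite('pics/c1.png',a)
a=cv2.imread('pics/scene0.png')[155:225,200:345];a=cv2.resize(a,None,fx=5,fy=5,interpolation=cv2.INTER_CUBIC)
cv2.imwrite('pics/c2.png',a)
E
```

```text
(no output)
```

View pics/c1.png

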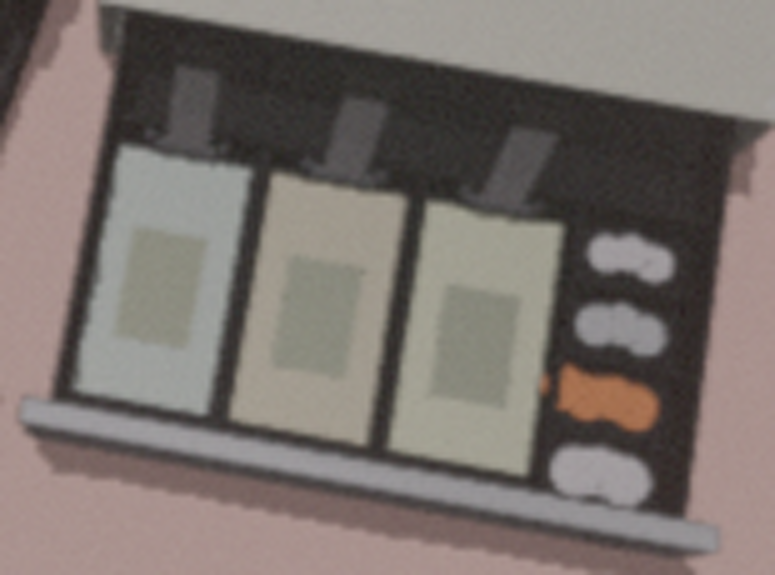

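View pics/c2.png

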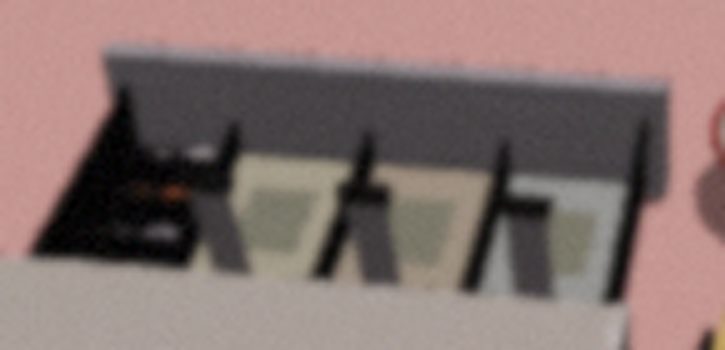

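```bash
cat > h.py <<'E'
import numpy as np
from workcell import env
def proj(n,P):
    p=env.camera_params(n);T=np.array(p['camera_from_world']);K=np.array(p['intrinsics'])
    c=np.c_[P,np.ones(len(P))]@T.T; c=c[:,:3]*[1,-1,-1]; u=c@K.T; return u[:,:2]/u[:,2:]
def ray(n,uv,z):
    p=env.camera_params(n);T=np.array(p['camera_from_world']);K=np.array(p['intrinsics'])
    d=np.linalg.inv(K)@[*uv,1];d=T[:3,:3].T@(d*[1,-1,-1]);o=-T[:3,:3].T@T[:3,3];return o+d*(z-o[2])/d[2]
E
python3 - <<'E'
from h import *
from scipy.optimize import least_squares
px=np.array([[299.4,245.6],[437.8,270.4],[342,39],[466,53],[315.3,161.5]])
def pts(q):
    x,y,a,d=q
    L=np.array([[-d-.014,.173,.086],[-d-.014,-.173,.086],[.36,.175,.09],[.36,-.175,.09],[0,.175,.09]])
    c,s=np.cos(a),np.sin(a);return np.c_[x+c*L[:,0]-s*L[:,1],y+s*L[:,0]+c*L[:,1],L[:,2]]
r=least_squares(lambda q:(proj('top',pts(q))-px).ravel(),[.6,-.1,0,.2],loss='soft_l1')
print(r.x,np.degrees(r.x[2]),r.fun.round(1))
x,y,a,d=r.x;c,s=np.cos(a),np.sin(a)
W=lambda lx,ly:[round(x+c*lx-s*ly,4),round(y+s*lx+c*ly,4)]
print('front',W(-d-.014,0))
for n,ly in(('L',.117),('M',.033),('R',-.051)):print(n,'hinge',W(-d-.014+.164,ly),'tip',W(-d-.014+.164+.094*np.sin(np.radians(15)),ly))
for n,uv,z in(('bowl',(266,238),.05),('mould',(481,218),.05),('tape',(289,150),.1)):print(n,ray('top',uv,z))
np.save('q.npy',r.x)
print('camera check scene front top corners',proj('scene',pts(r.x)).round(0).tolist())
E
```

```text
[ 0.67252916 -0.11013882 -0.17352141  0.2023213 ] -9.942044255125868 [ 0.1 -0.3  2.6  0.5 -3.6 -2.2  0.5  4.3 -0.7 -0.3]
front [np.float64(0.4595), np.float64(-0.0728)]
L hinge [np.float64(0.6412), np.float64(0.0141)] tip [np.float64(0.6652), np.float64(0.0099)]
M hinge [np.float64(0.6267), np.float64(-0.0686)] tip [np.float64(0.6507), np.float64(-0.0728)]
R hinge [np.float64(0.6122), np.float64(-0.1513)] tip [np.float64(0.6362), np.float64(-0.1555)]
bowl [0.51057945 0.18510556 0.05      ]
mould [ 0.56522754 -0.36628581  0.05      ]
tape [0.72877994 0.12720783 0.1       ]
camera check scene front top corners [[332.0, 169.0], [219.0, 162.0], [301.0, 335.0], [126.0, 316.0], [324.0, 214.0]]
```

```bash
cat >> h.py <<'E'
x,y,a,d=np.load('q.npy') if __import__('os').path.exists('q.npy') else (0,0,0,0)
R2=np.array([[np.cos(a),-np.sin(a)],[np.sin(a),np.cos(a)]])
def st():
    s=env.observe();p=np.array(s['tcp_pos']);l=R2.T@(p[:2]-[x,y]);R=np.array(s['tool_rot'])
    print('t',round(s['t'],2),'local',l.round(4),p[2].round(4),'F',np.round(s['force'],1),'open',round(s['opening'],3),'yawx',np.degrees(np.arctan2(R[1,0],R[0,0])).round(2));return p,R
def to(lx,ly,z,base=None):
    p,R=st();w=np.r_[R2@[lx,ly]+[x,y],z]
    print('to',(lx,ly,z),'offset',(R.T@(w-p)/.5).round(4))
E
python3 -c "
from h import *
to(.02,.117,.205);to(.02,.117,.108);print(a*57.3)"
```

```text
t 0.1 local [-0.5955  0.5604] 0.2047 F [ 0.2 -0.7 -0.2] open 0.094 yawx -18.56
to (0.02, 0.117, 0.205) offset [ 1.3499e+00  3.0000e-04 -6.9240e-01]
t 0.1 local [-0.5955  0.5604] 0.2047 F [ 0.2 -0.7 -0.2] open 0.094 yawx -18.56
to (0.02, 0.117, 0.108) offset [ 1.3499  0.1943 -0.6921]
-9.94277659995249
```

```bash
python3 -m creep '{"offset":[[0.07,0,-0.035],[0.14,0,-0.07],[0.21,0,-0.105],[0.28,0,-0.14],[0.35,0,-0.175],[0.42,0,-0.21],[0.49,0,-0.245],[0.56,0,-0.28],[0.63,0,-0.315],[0.675,0,-0.346]],"spin":[-0.01,-0.02,-0.03,-0.04,-0.048,-0.048,-0.048,-0.048,-0.048,-0.048],"gripper":[-1,-1,-1,-1,-1,-1,-1,-1,-1,-1]}'; python3 -c "
from h import *
to(.02,.117,.205)"
```

```text
t: 0.93
tcp_pos: [0.45, 0.2709, 0.2046]
tool_rot: [[0.985, 0.0, 0.174], [-0.174, -0.002, 0.985], [0.001, -1.0, -0.002]]
force: [-0.0, -0.5, -0.4]
opening: 0.0304
t 0.93 local [-0.2849  0.3369] 0.2046 F [-0.  -0.5 -0.4] open 0.03 yawx -10.0
to (0.02, 0.117, 0.205) offset [ 6.103e-01  5.000e-04 -4.392e-01]
```

Orientation matches the till. Next, above and behind the left clip.

```bash
python3 -m creep '{"offset":[[0.07,0,-0.05],[0.14,0,-0.1],[0.2,0,-0.145],[0.26,0,-0.19],[0.32,0,-0.23],[0.38,0,-0.275],[0.44,0,-0.32],[0.5,0,-0.36],[0.56,0,-0.4],[0.61,0,-0.439]],"spin":[0,0,0,0,0,0,0,0,0,0],"gripper":[-1,-1,-1,-1,-1,-1,-1,-1,-1,-1]}'; python3 - <<'E'
from h import *
import cv2
to(.02,.117,.108)
for n in('scene','top'):cv2.imwrite(f'pics/{n}1.png',env.snapshot(n)[:,:,::-1])
A=cv2.resize(cv2.imread('pics/scene1.png')[130:260,180:380],None,fx=2,fy=2);B=cv2.resize(cv2.imread('pics/top1.png')[130:260,270:470],None,fx=2,fy=2)
cv2.imwrite('pics/c3.png',np.hstack([A,B]))
E
```

```text
t: 1.77
tcp_pos: [0.7136, -0.0001, 0.2043]
tool_rot: [[0.985, -0.0, 0.174], [-0.174, -0.002, 0.985], [-0.0, -1.0, -0.002]]
force: [0.6, 1.0, -0.8]
opening: 0.0005
t 1.77 local [0.0215 0.1155] 0.2043 F [ 0.6  1.  -0.8] open 0.001 yawx -10.04
to (0.02, 0.117, 0.108) offset [-0.0029  0.1925  0.0034]
```

View pics/c3.png

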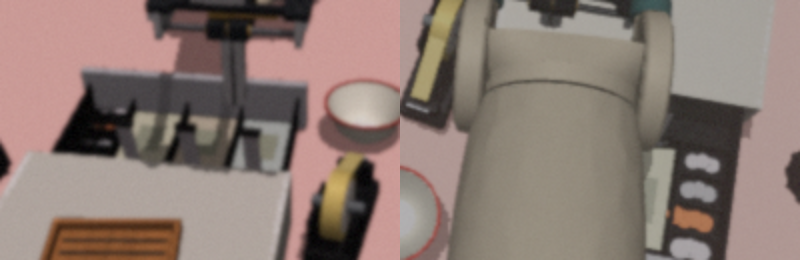

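The arm is over the till and hides the drawer from the top camera. In the scene crop the closed fingertips, at about (235,100), hang above and behind the left clip. I'll descend behind the clip and then sweep towards the front.

```bash
python3 -m creep '{"offset":[[0,0.04,0.003],[0,0.08,0.003],[0,0.12,0.003],[0,0.15,0.003],[0,0.175,0.003],[0,0.19,0.003],[0,0.19,0.003],[0,0.19,0.003],[0,0.19,0.003],[0,0.19,0.003]],"spin":[0,0,0,0,0,0,0,0,0,0],"gripper":[-1,-1,-1,-1,-1,-1,-1,-1,-1,-1]}'; python3 -c "
from h import *
st()"
python3 -m creep '{"offset":[[-0.02,0,0],[-0.04,0,0],[-0.06,0,0],[-0.08,0,0],[-0.1,0,0],[-0.12,0,0],[-0.14,0,0],[-0.16,0,0],[-0.18,0,0],[-0.2,0,0]],"spin":[0,0,0,0,0,0,0,0,0,0],"gripper":[-1,-1,-1,-1,-1,-1,-1,-1,-1,-1]}'; python3 - <<'E'
from h import *
import cv2
to(-.078,.117,.2);to(.02,.033,.2)
cv2.imwrite('pics/scene2.png',cv2.resize(env.snapshot('scene')[130:260,180:380,::-1],None,fx=3,fy=3))
E
```

```text
t: 2.7
tcp_pos: [0.7159, -0.0017, 0.1094]
tool_rot: [[0.984, 0.002, 0.178], [-0.178, -0.004, 0.984], [0.003, -1.0, -0.004]]
force: [-0.0, -0.2, 1.0]
opening: 0.0004
t 2.7 local [0.024  0.1143] 0.1094 F [-0.  -0.2  1. ] open 0.0 yawx -10.24
t: 3.53
tcp_pos: [0.6165, 0.0163, 0.1091]
tool_rot: [[0.984, 0.002, 0.178], [-0.178, -0.005, 0.984], [0.003, -1.0, -0.004]]
force: [0.2, 0.6, -0.7]
opening: 0.0009
t 3.53 local [-0.077   0.1148] 0.1091 F [ 0.2  0.6 -0.7] open 0.001 yawx -10.24
to (-0.078, 0.117, 0.2) offset [-0.0014 -0.1818  0.0036]
t 3.53 local [-0.077   0.1148] 0.1091 F [ 0.2  0.6 -0.7] open 0.001 yawx -10.24
to (0.02, 0.033, 0.2) offset [ 0.1954 -0.1805 -0.1634]
```

View pics/scene2.png

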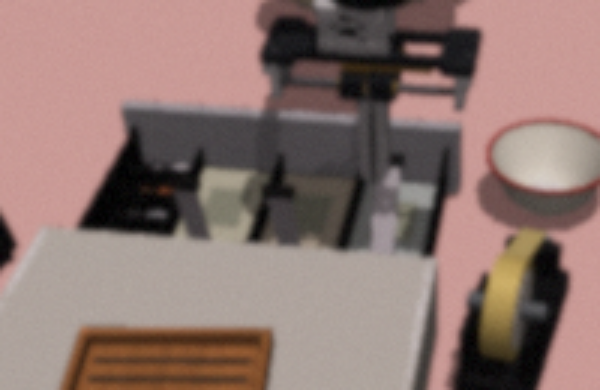

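The left clip has turned bright and its roller is now at about (393,165) near the notes, so it has tipped. Up and over to the middle clip.

```bash
python3 -m creep '{"offset":[[0,-0.04,0],[0,-0.08,0],[0,-0.11,0],[0,-0.14,0],[0.04,-0.14,-0.035],[0.08,-0.14,-0.07],[0.12,-0.14,-0.105],[0.16,-0.14,-0.135],[0.195,-0.14,-0.163],[0.195,-0.14,-0.163]],"spin":[0,0,0,0,0,0,0,0,0,0],"gripper":[-1,-1,-1,-1,-1,-1,-1,-1,-1,-1]}'; python3 -c "
from h import *
to(.02,.033,.108)"
```

```text
t: 4.42
tcp_pos: [0.6982, -0.0843, 0.1784]
tool_rot: [[0.984, 0.001, 0.18], [-0.18, -0.006, 0.984], [0.002, -1.0, -0.006]]
force: [1.0, -0.3, -0.4]
opening: 0.0005
t 4.42 local [0.0208 0.0299] 0.1784 F [ 1.  -0.3 -0.4] open 0.0 yawx -10.39
to (0.02, 0.033, 0.108) offset [-0.002   0.1408  0.0071]
```

```bash
python3 -m creep '{"offset":[[0,0.03,0],[0,0.06,0],[0,0.09,0],[0,0.11,0],[0,0.13,0],[0,0.14,0],[0,0.14,0],[0,0.14,0],[0,0.14,0],[0,0.14,0]],"spin":[0,0,0,0,0,0,0,0,0,0],"gripper":[-1,-1,-1,-1,-1,-1,-1,-1,-1,-1]}'; python3 -c "
from h import *
to(-.08,.033,.108)"
```

```text
t: 5.25
tcp_pos: [0.6989, -0.0848, 0.1095]
tool_rot: [[0.984, 0.003, 0.18], [-0.18, -0.007, 0.984], [0.004, -1.0, -0.006]]
force: [-0.6, 0.1, -0.1]
opening: 0.0007
t 5.25 local [0.0216 0.0295] 0.1095 F [-0.6  0.1 -0.1] open 0.001 yawx -10.38
to (-0.08, 0.033, 0.108) offset [-0.2032  0.0021  0.0054]
```

```bash
python3 -m creep '{"offset":[[-0.02,0,0],[-0.04,0,0],[-0.06,0,0],[-0.08,0,0.003],[-0.1,0,0.003],[-0.12,0,0.005],[-0.14,0,0.005],[-0.16,0,0.005],[-0.18,0,0.005],[-0.2,0,0.005]],"spin":[0,0,0,0,0,0,0,0,0,0],"gripper":[-1,-1,-1,-1,-1,-1,-1,-1,-1,-1]}';  python3 -c "
from h import *
to(.02,-.051,.178)"
```

```text
t: 6.08
tcp_pos: [0.6, -0.0641, 0.1091]
tool_rot: [[0.984, 0.003, 0.18], [-0.18, -0.007, 0.984], [0.004, -1.0, -0.006]]
force: [0.6, 0.4, 0.2]
opening: 0.0004
t 6.08 local [-0.0794  0.0328] 0.1091 F [0.6 0.4 0.2] open 0.0 yawx -10.38
to (0.02, -0.051, 0.178) offset [ 0.2007 -0.1359 -0.1669]
```

```bash
python3 -m creep '{"offset":[[0,-0.04,0],[0,-0.08,0],[0,-0.11,0],[0,-0.14,0],[0.04,-0.14,-0.035],[0.08,-0.14,-0.07],[0.12,-0.14,-0.105],[0.16,-0.14,-0.135],[0.195,-0.14,-0.165],[0.195,-0.14,-0.165]],"spin":[0,0,0,0,0,0,0,0,0,0],"gripper":[-1,-1,-1,-1,-1,-1,-1,-1,-1,-1]}'; python3 -c "
from h import *
to(.02,-.051,.108)"
```

```text
t: 6.92
tcp_pos: [0.6829, -0.1662, 0.1791]
tool_rot: [[0.983, 0.005, 0.183], [-0.183, -0.009, 0.983], [0.006, -1.0, -0.008]]
force: [0.1, 0.4, -0.2]
opening: 0.0002
t 6.92 local [ 0.0199 -0.0534] 0.1791 F [ 0.1  0.4 -0.2] open 0.0 yawx -10.52
to (0.02, -0.051, 0.108) offset [-0.0006  0.1421  0.0061]
```

```bash
python3 -m creep '{"offset":[[0,0.03,0.005],[0,0.06,0.005],[0,0.09,0.005],[0,0.11,0.005],[0,0.13,0.005],[0,0.14,0.005],[0,0.14,0.005],[0,0.14,0.005],[0,0.14,0.005],[0,0.14,0.005]],"spin":[0,0,0,0,0,0,0,0,0,0],"gripper":[-1,-1,-1,-1,-1,-1,-1,-1,-1,-1]}' && python3 -m creep '{"offset":[[-0.02,0,0],[-0.04,0,0],[-0.06,0,0],[-0.08,0,0],[-0.1,0,0],[-0.12,0,0],[-0.14,0,0],[-0.16,0,0],[-0.18,0,0],[-0.2,0,0]],"spin":[0,0,0,0,0,0,0,0,0,0],"gripper":[-1,-1,-1,-1,-1,-1,-1,-1,-1,-1]}';  python3 -c "
from h import *
to(-.35,0,.2)"
```

```text
t: 7.75
tcp_pos: [0.6843, -0.1645, 0.1101]
tool_rot: [[0.983, 0.006, 0.183], [-0.183, -0.01, 0.983], [0.008, -1.0, -0.008]]
force: [-0.6, 0.2, 0.4]
opening: 0.0004
t: 8.58
tcp_pos: [0.5849, -0.1461, 0.1093]
tool_rot: [[0.983, 0.006, 0.183], [-0.183, -0.01, 0.983], [0.008, -1.0, -0.008]]
force: [0.3, -1.0, -0.2]
opening: 0.0008
t 8.58 local [-0.0801 -0.0506] 0.1093 F [ 0.3 -1.  -0.2] open 0.001 yawx -10.53
to (-0.35, 0, 0.2) offset [-0.5393 -0.1866  0.0941]
```

```bash
python3 -m creep '{"offset":[[0,-0.05,0],[0,-0.1,0],[0,-0.15,0],[-0.07,-0.18,0.015],[-0.15,-0.18,0.03],[-0.23,-0.18,0.045],[-0.31,-0.18,0.06],[-0.39,-0.18,0.075],[-0.47,-0.18,0.094],[-0.53,-0.18,0.094]],"spin":[0,0,0,0,0,0,0,0,0,0],"gripper":[-1,-1,-1,-1,-1,-1,-1,-1,-1,-1]}';  python3 - <<'E'
from h import *
import cv2
to(-.35,0,.05)
A=cv2.resize(env.snapshot('scene')[130:230,180:380,::-1],None,fx=4,fy=3);B=cv2.resize(env.snapshot('top')[150:280,270:470,::-1],None,fx=4,fy=2.2)
cv2.imwrite('pics/c4.png',np.vstack([A,B]))
E
```

```text
t: 9.42
tcp_pos: [0.3283, -0.0485, 0.1961]
tool_rot: [[0.983, 0.005, 0.182], [-0.182, -0.008, 0.983], [0.006, -1.0, -0.007]]
force: [0.8, -0.3, -0.2]
opening: 0.0001
t 9.42 local [-0.3497  0.0013] 0.1961 F [ 0.8 -0.3 -0.2] open 0.0 yawx -10.47
to (-0.35, 0, 0.05) offset [-0.0025  0.2923 -0.0004]
```

View pics/c4.png

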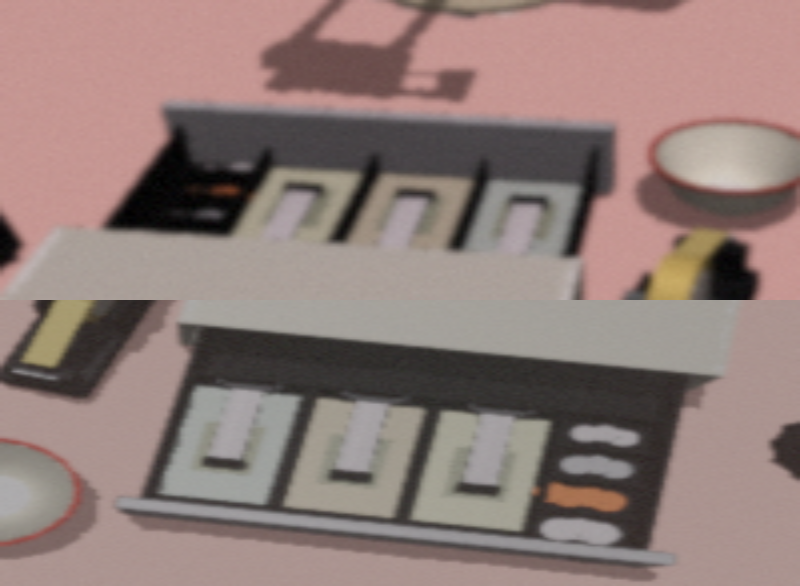

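All three clips lie flat: in the top view their rollers sit on the notes at about (225,462), (352,475) and (482,487). I'll lower in front of the drawer and approach.

```bash
python3 -m creep '{"offset":[[0,0.05,0],[0,0.1,0],[0,0.15,0],[0,0.2,0],[0,0.24,0],[0,0.27,0],[0,0.29,0],[0,0.29,0],[0.04,0.29,0],[0.08,0.29,0]],"spin":[0,0,0,0,0,0,0,0,0,0],"gripper":[-1,-1,-1,-1,-1,-1,-1,-1,-1,-1]}';  python3 -c "
from h import *
to(-.2,0,.05)"
```

```text
t: 10.35
tcp_pos: [0.3671, -0.0574, 0.0518]
tool_rot: [[0.983, 0.004, 0.183], [-0.183, -0.009, 0.983], [0.006, -1.0, -0.008]]
force: [0.9, 0.2, -0.7]
opening: 0.0006
t 10.35 local [-0.31   -0.0008] 0.0518 F [ 0.9  0.2 -0.7] open 0.001 yawx -10.52
to (-0.2, 0, 0.05) offset [0.2199 0.0048 0.0039]
```

```bash
python3 -m creep '{"offset":[[0.04,0,0],[0.08,0,0],[0.11,0,0],[0.13,0,0],[0.145,0,0],[0.155,0,0],[0.163,0,0],[0.171,0,0.002],[0.179,0,0.002],[0.187,0,0.002]],"spin":[0,0,0,0,0,0,0,0,0,0],"gripper":[-1,-1,-1,-1,-1,-1,-1,-1,-1,-1]}';  python3 -c "
from h import *
to(-.03,0,.05)"
```

```text
t: 11.18
tcp_pos: [0.4571, -0.073, 0.052]
tool_rot: [[0.983, 0.0, 0.182], [-0.182, -0.008, 0.983], [0.002, -1.0, -0.008]]
force: [-4.2, 0.5, 2.2]
opening: 0.0002
t 11.18 local [-0.2186 -0.0006] 0.052 F [-4.2  0.5  2.2] open 0.0 yawx -10.5
to (-0.03, 0, 0.05) offset [0.3772 0.0046 0.0049]
```

```bash
python3 -m creep '{"offset":[[0.008,0,0],[0.016,0,0],[0.025,0,0],[0.034,0,0],[0.043,0,0],[0.052,0,0],[0.061,0,0],[0.07,0,0],[0.079,0,0],[0.088,0,0]],"spin":[0,0,0,0,0,0,0,0,0,0],"gripper":[-1,-1,-1,-1,-1,-1,-1,-1,-1,-1]}';  python3 -c "
from h import *
to(-.03,0,.05)"
```

```text
t: 12.02
tcp_pos: [0.5006, -0.0808, 0.0519]
tool_rot: [[0.983, -0.0, 0.182], [-0.182, -0.008, 0.983], [0.001, -1.0, -0.008]]
force: [-2.5, 0.5, -0.0]
opening: 0.0003
t 12.02 local [-0.1744 -0.0008] 0.0519 F [-2.5  0.5 -0. ] open 0.0 yawx -10.51
to (-0.03, 0, 0.05) offset [0.2887 0.0041 0.0045]
```

```bash
python3 -m creep '{"offset":[[0.01,0,0],[0.02,0,0],[0.03,0,0],[0.04,0,0],[0.05,0,0],[0.06,0,0],[0.07,0,0],[0.08,0,0],[0.09,0,0],[0.1,0,0]],"spin":[0,0,0,0,0,0,0,0,0,0],"gripper":[-1,-1,-1,-1,-1,-1,-1,-1,-1,-1]}' && python3 -m creep '{"offset":[[0.01,0,0],[0.02,0,0],[0.03,0,0],[0.04,0,0],[0.05,0,0],[0.06,0,0],[0.07,0,0],[0.08,0,0],[0.09,0,0],[0.1,0,0]],"spin":[0,0,0,0,0,0,0,0,0,0],"gripper":[-1,-1,-1,-1,-1,-1,-1,-1,-1,-1]}';python3 -m creep '{"offset":[[0.008,0,0],[0.014,0,0],[0.02,0,0],[0.026,0,0],[0.032,0,0],[0.038,0,0],[0.044,0,0],[0.05,0,0],[0.055,0,0],[0.06,0,0]],"spin":[0,0,0,0,0,0,0,0,0,0],"gripper":[-1,-1,-1,-1,-1,-1,-1,-1,-1,-1]}';  python3 -c "
from h import *
to(-.022,0,.05)"
```

```text
t: 12.85
tcp_pos: [0.5503, -0.0899, 0.0519]
tool_rot: [[0.983, -0.0, 0.182], [-0.182, -0.008, 0.983], [0.001, -1.0, -0.008]]
force: [-4.0, 2.5, 0.2]
opening: 0.0004
t: 13.68
tcp_pos: [0.5999, -0.0989, 0.0519]
tool_rot: [[0.983, -0.0, 0.183], [-0.183, -0.007, 0.983], [0.001, -1.0, -0.007]]
force: [-2.4, 3.0, 0.3]
opening: 0.0003
t: 14.52
tcp_pos: [0.6297, -0.1044, 0.0519]
tool_rot: [[0.983, -0.0, 0.183], [-0.183, -0.007, 0.983], [0.001, -1.0, -0.007]]
force: [-2.8, 2.4, -0.6]
opening: 0.0002
t 14.52 local [-0.0432 -0.0018] 0.0519 F [-2.8  2.4 -0.6] open 0.0 yawx -10.52
to (-0.022, 0, 0.05) offset [0.0423 0.0039 0.004 ]
```

Now slow, at about 18 mm/s, until the force shows the end stop.

```bash
python3 -m creep '{"offset":[[0.003,0,0],[0.006,0,0],[0.009,0,0],[0.012,0,0],[0.015,0,0],[0.018,0,0],[0.021,0,0],[0.024,0,0],[0.027,0,0],[0.03,0,0]],"spin":[0,0,0,0,0,0,0,0,0,0],"gripper":[-1,-1,-1,-1,-1,-1,-1,-1,-1,-1]}'; python3 -m creep '{"offset":[[0.001,0,0],[0.002,0,0],[0.003,0,0],[0.004,0,0],[0.005,0,0],[0.006,0,0],[0.007,0,0],[0.008,0,0],[0.009,0,0],[0.01,0,0]],"spin":[0,0,0,0,0,0,0,0,0,0],"gripper":[-1,-1,-1,-1,-1,-1,-1,-1,-1,-1]}'; python3 -c "
from h import *
to(-.022,0,.05)"
```

```text
t: 15.35
tcp_pos: [0.6446, -0.1071, 0.052]
tool_rot: [[0.983, -0.0, 0.183], [-0.183, -0.007, 0.983], [0.001, -1.0, -0.007]]
force: [-2.5, 1.6, 0.2]
opening: 0.0007
t: 16.18
tcp_pos: [0.6495, -0.108, 0.052]
tool_rot: [[0.983, -0.0, 0.183], [-0.183, -0.007, 0.983], [0.001, -1.0, -0.007]]
force: [-2.7, 2.2, 0.1]
opening: 0.0007
t 16.18 local [-0.023  -0.0019] 0.052 F [-2.7  2.2  0.1] open 0.001 yawx -10.52
to (-0.022, 0, 0.05) offset [0.002  0.0039 0.0039]
```

```bash
python3 -m creep '{"offset":[[0.001,0,0],[0.002,0,0],[0.003,0,0],[0.004,0,0],[0.005,0,0],[0.006,0,0],[0.007,0,0],[0.008,0,0],[0.009,0,0],[0.01,0,0]],"spin":[0,0,0,0,0,0,0,0,0,0],"gripper":[-1,-1,-1,-1,-1,-1,-1,-1,-1,-1]}'; python3 -c "
from h import *
st()"
```

```text
t: 17.02
tcp_pos: [0.651, -0.1083, 0.052]
tool_rot: [[0.983, -0.007, 0.182], [-0.182, -0.006, 0.983], [-0.006, -1.0, -0.007]]
force: [-10.7, 2.9, 5.9]
opening: 0.0004
t 17.02 local [-0.0215 -0.0019] 0.052 F [-10.7   2.9   5.9] open 0.0 yawx -10.51
```

The tool travelled only 1.5 of 5 mm and the force rose to 11 N, so the drawer is on its stop. I'll back off, rise and check.

```bash
python3 -m creep '{"offset":[[-0.01,0,0],[-0.03,0,0],[-0.07,0,0],[-0.12,0,0],[-0.18,0,0],[-0.24,0,0],[-0.3,-0.05,0],[-0.37,-0.1,0],[-0.44,-0.15,0],[-0.5,-0.2,0]],"spin":[0,0,0,0,0,0,0,0,0,0],"gripper":[-1,-1,-1,-1,-1,-1,-1,-1,-1,-1]}';  python3 - <<'E'
from h import *
import cv2
st()
A=cv2.resize(env.snapshot('scene')[130:230,180:380,::-1],None,fx=4,fy=3);b=env.snapshot('top');B=cv2.resize(b[100:280,240:510,::-1],(800,300))
cv2.imwrite('pics/c5.png',np.vstack([A,B]))
L=np.array([[-.014,.173,.086],[-.014,-.173,.086]]);print(proj('top',np.c_[(L[:,:2]@R2.T)+[x,y],L[:,2]]))
E
```

```text
t: 17.85
tcp_pos: [0.4046, -0.0623, 0.1542]
tool_rot: [[0.983, -0.005, 0.182], [-0.182, -0.007, 0.983], [-0.004, -1.0, -0.008]]
force: [0.2, -0.3, 0.7]
opening: 0.0003
t 17.85 local [-0.2721  0.0008] 0.1542 F [ 0.2 -0.3  0.7] open 0.0 yawx -10.51
[[314.41268371 166.97841323]
 [449.7952117  190.4874879 ]]
```

View pics/c5.png

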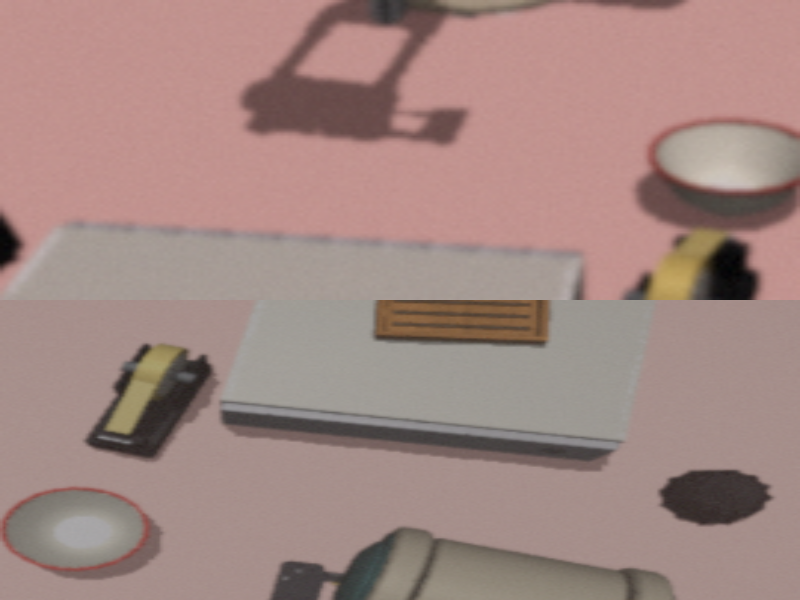

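The drawer front sits flush against the housing with no dark gap, at about (225,408) to (620,443) in the lower crop. The bowl, dispenser and mould are where they were, and nothing touches the robot. Handing in.

```bash
python3 -c "
from workcell import env
print(env.job_done())"
```

```text
the job is handed in; nothing more can be done
None
```

The job is done and handed in: all three clips were standing, so I tipped each one down, then pushed the drawer home. It took about 18 s of the 64 s allowed.

- **Clips:** I tipped them forward from behind with the shut fingertips, left, then middle, then right. Before I pushed the drawer, both cameras showed all three flat on the notes. The clips can't be seen once the drawer is shut, so I did not check them again after that.
- **Drawer:** I pushed the middle of its front at up to about 60 mm/s, slowing to about 6 mm/s for the last few millimetres. It stopped within about 1 mm of the expected home position, and the force rose from about 3 N to about 11 N. After I backed off, the top view showed the front flush against the housing with no gap.
- **Surroundings:** In the last pictures the bowl, tape dispenser and cake mould looked to be where they started (judged by eye, not measured), and the robot was touching nothing.

My position fit was off by up to about 4 pixels at the housing's rear corners. The front edge fitted better (within about 3 pixels), and the contact positions agreed with it. No checks failed.

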